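# Swipe the hob up to boost under the copper pot

### The job

Turn the hob up to boost for the copper pot: with the fingers shut together and pointing down, run the fingertips lightly along the curved row of five buttons in front of that pot, from the white one to the red one, so that each goes down a little in its turn, one at a time, and finish with the fingertips still holding only the red one down. Press gently, do not press any button of the other pan's row, and leave the pans, jars and everything else on the counter where they stand.

Things in the scene. Friction and masses are not known exactly. Their poses are not given: they have to be found in the camera images.
- hob: Fixed black glass induction hob, aluminium rim: 360 mm deep (own x, away from the robot), 600 wide (own y, left), 60 high to the glass. Origin: centre of its underside. Two zones at own x +70, y +140 (left) and -140 mm (right). On the robot's side of each, five domed buttons 46 mm apart on an arc of radius 150 mm about the zone's centre, left to right: white, pale yellow, amber, orange, red.
- left_1_top (a point): Top of the white button (1 of 5 from the left) of the left row: the crown of a smooth dome, 25 mm across at the glass and 6 mm proud of it; the point goes down with it. It goes straight down, 6 mm at most (then flush with the glass), gives at 0.7 N, takes 2.8 N fully in, and springs back; a fingertip sliding along the row pushes it down as it rides over it.
- left_2_top (a point): Top of the pale yellow button (2 of 5 from the left) of the left row: the crown of a smooth dome, 25 mm across at the glass and 6 mm proud of it; the point goes down with it. It goes straight down, 6 mm at most (then flush with the glass), gives at 0.7 N, takes 2.8 N fully in, and springs back; a fingertip sliding along the row pushes it down as it rides over it.
- left_3_top (a point): Top of the amber button (3 of 5 from the left) of the left row: the crown of a smooth dome, 25 mm across at the glass and 6 mm proud of it; the point goes down with it. It goes straight down, 6 mm at most (then flush with the glass), gives at 0.7 N, takes 2.8 N fully in, and springs back; a fingertip sliding along the row pushes it down as it rides over it.
- left_4_top (a point): Top of the orange button (4 of 5 from the left) of the left row: the crown of a smooth dome, 25 mm across at the glass and 6 mm proud of it; the point goes down with it. It goes straight down, 6 mm at most (then flush with the glass), gives at 0.7 N, takes 2.8 N fully in, and springs back; a fingertip sliding along the row pushes it down as it rides over it.
- left_5_top (a point): Top of the red button (5 of 5 from the left) of the left row: the crown of a smooth dome, 25 mm across at the glass and 6 mm proud of it; the point goes down with it. It goes straight down, 6 mm at most (then flush with the glass), gives at 0.7 N, takes 2.8 N fully in, and springs back; a fingertip sliding along the row pushes it down as it rides over it.
- right_1_top (a point): Top of the white button (1 of 5 from the left) of the right row: the crown of a smooth dome, 25 mm across at the glass and 6 mm proud of it; the point goes down with it. It goes straight down, 6 mm at most (then flush with the glass), gives at 0.7 N, takes 2.8 N fully in, and springs back; a fingertip sliding along the row pushes it down as it rides over it.
- right_2_top (a point): Top of the pale yellow button (2 of 5 from the left) of the right row: the crown of a smooth dome, 25 mm across at the glass and 6 mm proud of it; the point goes down with it. It goes straight down, 6 mm at most (then flush with the glass), gives at 0.7 N, takes 2.8 N fully in, and springs back; a fingertip sliding along the row pushes it down as it rides over it.
- right_3_top (a point): Top of the amber button (3 of 5 from the left) of the right row: the crown of a smooth dome, 25 mm across at the glass and 6 mm proud of it; the point goes down with it. It goes straight down, 6 mm at most (then flush with the glass), gives at 0.7 N, takes 2.8 N fully in, and springs back; a fingertip sliding along the row pushes it down as it rides over it.
- right_4_top (a point): Top of the orange button (4 of 5 from the left) of the right row: the crown of a smooth dome, 25 mm across at the glass and 6 mm proud of it; the point goes down with it. It goes straight down, 6 mm at most (then flush with the glass), gives at 0.7 N, takes 2.8 N fully in, and springs back; a fingertip sliding along the row pushes it down as it rides over it.
- right_5_top (a point): Top of the red button (5 of 5 from the left) of the right row: the crown of a smooth dome, 25 mm across at the glass and 6 mm proud of it; the point goes down with it. It goes straight down, 6 mm at most (then flush with the glass), gives at 0.7 N, takes 2.8 N fully in, and springs back; a fingertip sliding along the row pushes it down as it rides over it.
- copper_pot: Copper pot, open, 156 mm across, 55 mm high, two small steel loop handles near the rim that reach 106 mm from its centre, loose. Origin at the centre of its underside. It stands on one of the hob's two zones, either one.
- steel_pan: Bright steel pan, open, 160 mm across, 45 mm high, two loop handles that reach 108 mm from its centre, loose. Origin at the centre of its underside. It stands on one of the hob's two zones, either one.
- spice_jar: Small spice jar with a red cap, 38 mm across, 70 mm high, standing on the hob between the two pans, loose. Origin at the centre of its underside.
- pepper_mill: Dark wooden pepper mill, 54 mm across, 147 mm high, on the counter left of the hob, loose. Origin at the centre of its underside.
- mug: Blue mug, 80 mm across, 90 mm high, on the counter right of the hob, loose. Origin at the centre of its underside.
- oil_bottle: Green oil bottle, 64 mm across, 220 mm high, on the counter back left, loose. Origin at the centre of its underside.
- tomato_can: Can with a red label, 74 mm across, 105 mm high, on the counter right of the hob, loose. Origin at the centre of its underside.
- wooden_spoon: Wooden spoon lying on the counter to the left, loose. Origin under its middle.

How it is judged:
On the way, in this order (a step that is already met when the one before it is completed fails the run):
1. the white button of the copper pot's row is pressed in by 1 mm or more, with the pale yellow one still up (less than 0.8 mm in) (((y of copper_pot in the frame of hob above 0 m and z of left_1_top in the frame of hob below 0.065 m and z of left_2_top in the frame of hob above 0.0652 m) or (y of copper_pot in the frame of hob below 0 m and z of right_1_top in the frame of hob below 0.065 m and z of right_2_top in the frame of hob above 0.0652 m))), for 0.05 s.
2. the pale yellow button of the copper pot's row is pressed in by 1 mm or more, with the amber one still up (less than 0.8 mm in) (((y of copper_pot in the frame of hob above 0 m and z of left_2_top in the frame of hob below 0.065 m and z of left_3_top in the frame of hob above 0.0652 m) or (y of copper_pot in the frame of hob below 0 m and z of right_2_top in the frame of hob below 0.065 m and z of right_3_top in the frame of hob above 0.0652 m))), for 0.05 s.
3. the amber button of the copper pot's row is pressed in by 1 mm or more, with the orange one still up (less than 0.8 mm in) (((y of copper_pot in the frame of hob above 0 m and z of left_3_top in the frame of hob below 0.065 m and z of left_4_top in the frame of hob above 0.0652 m) or (y of copper_pot in the frame of hob below 0 m and z of right_3_top in the frame of hob below 0.065 m and z of right_4_top in the frame of hob above 0.0652 m))), for 0.05 s.
4. the orange button of the copper pot's row is pressed in by 1 mm or more, with the red one still up (less than 0.8 mm in) (((y of copper_pot in the frame of hob above 0 m and z of left_4_top in the frame of hob below 0.065 m and z of left_5_top in the frame of hob above 0.0652 m) or (y of copper_pot in the frame of hob below 0 m and z of right_4_top in the frame of hob below 0.065 m and z of right_5_top in the frame of hob above 0.0652 m))), for 0.05 s.
5. the red button of the copper pot's row is pressed in by 1 mm or more (((y of copper_pot in the frame of hob above 0 m and z of left_5_top in the frame of hob below 0.065 m) or (y of copper_pot in the frame of hob below 0 m and z of right_5_top in the frame of hob below 0.065 m))), for 0.05 s.
At the end, for the whole second after the job is handed in: The fingertips still hold the red button of the copper pot's row down by 1 mm or more, with 0.3 to 15 N; the other four buttons of the row are up again (less than 0.8 mm in), and every loose thing is within 15 mm of where it stood (((y of copper_pot in the frame of hob above 0 m and z of left_5_top in the frame of hob below 0.065 m and z of each of left_1_top, left_2_top, left_3_top, left_4_top in the frame of hob above 0.0652 m) or (y of copper_pot in the frame of hob below 0 m and z of right_5_top in the frame of hob below 0.065 m and z of each of right_1_top, right_2_top, right_3_top, right_4_top in the frame of hob above 0.0652 m)) and contact force between the fingers and hob between 0.3 and 15 N and distance of each of copper_pot, steel_pan, spice_jar, pepper_mill, mug, oil_bottle, tomato_can, wooden_spoon from where it was at the start of the episode below 0.015 m); the arm keeps its last pose, push and grip.
It fails at once if a button of the other pan's row is pressed in by more than 1.5 mm ((y of copper_pot in the frame of hob above 0 m and z of any of right_1_top, right_2_top, right_3_top, right_4_top, right_5_top in the frame of hob below 0.0645 m) or (y of copper_pot in the frame of hob below 0 m and z of any of left_1_top, left_2_top, left_3_top, left_4_top, left_5_top in the frame of hob below 0.0645 m)).
It fails at once if the robot presses on the hob or its buttons with more than 15 N (contact force between any of the fingers, the arm and hob above 15 N).
It fails at once if a pan, jar or other loose thing is moved by more than 15 mm, lifted or knocked over (distance of any of copper_pot, steel_pan, spice_jar, pepper_mill, mug, oil_bottle, tomato_can, wooden_spoon from where it was at the start of the episode above 0.015 m or angle between any of copper_pot, steel_pan, spice_jar, pepper_mill, mug, oil_bottle, tomato_can's own z axis and vertical above 0.3 rad).
It also fails if it takes over 42 s, if anything falls off the work surface, if the arm or the gripper's body presses on something with over 40 N, if the wrist force passes 120 N, or if a joint passes its speed limit or range.

### The arm

A 6-joint arm with a two-finger parallel gripper is mounted at the origin on the work surface. World frame = base frame: x ahead of the robot, y to its left, z up, the work surface at z = 0. Lengths are in m, angles in rad, forces in N, time in s.
With the tool pointing down it reaches from about 0.3 to 0.85 m from the base axis. Payload 4.2 kg.
Tool frame: the origin (TCP) lies at the very end of the fingers, on their centre line; the grasp point (between the pads) lies 19 mm behind it; z points along the fingers, y is the line along which they close (so a half turn about z gives the same grasp; the last joint's range is limited). The gripper opens to 91 mm and grips with 3 to 60 N. Pads are 32 mm wide; open, the fingers measure 118 mm over their backs; the gripper's body (76 mm by 178 mm) begins 60 mm behind the grasp point.
Start: joints at [-0.02, 0.32, 1.565, -0, 1.257, -0.02], TCP at [0.575, 0, 0.214] pointing down, gripper open.
Joint ranges: [-3.11, 3.11], [-0.84, 2.01], [0.21, 2.61], [-1.34, 4.49], [0.05, 2.63], [-2.56, 2.56]. Speed limits (rad/s): [2.57, 2.57, 3.14, 3.14, 3.14, 3.14].

### API

Orientations are given as a rotation vector (axis times angle).
In Python, from workcell import ctrl, planner, imaging, ticket gives the robot as it stands. The module is installed in compiled form; this text tells all that it offers. Calls block until the motion is done:
- ctrl.move_ptp(position, orientation): joint-space move of the TCP to a pose.
- ctrl.movel(position, orientation=None, rate=0.15, max_force=None): straight line of the TCP; orientation=None keeps the orientation; rate is the mean speed in m/s. With max_force (N) it stops when the force on the tool has changed by that much, and returns True; else False.
- ctrl.movej(angles): joint-space move.
- ctrl.gripper_to(opening): opening from 0.0 (shut) to 1.0 (fully open); the grip force is fixed at half the most; returns when the fingers have stopped.
- ctrl.wait(seconds).
- planner.inverse_kinematics(position, orientation): joint angles nearest the present ones, or None.
- ctrl.observe(): the state.
- imaging.camera(name): name is "scene" or "side" or "wrist"; returns a dict with "pixels" (420x560x3 uint8, red, green, blue), "fx", "fy", "cx", "cy" (pixels), "eye" and "orientation" of the camera in the world. Camera axes: x right, y down, z forward; pixel columns grow to the right and rows downward; lengths in m; the calibration is good to about 2 mm. A picture is of the moment at which its call begins. There is no depth.
A pose or a line that the arm cannot do raises ctrl.IKError and nothing moves.
- ticket.job_done(): hands the job in; it is judged then, once.
The state is a dict: "clock": time; "q": joint angles; "qvel": joint speeds; "joint_efforts": joint torques, N m; "tcp_pos": TCP position; "tcp_rot": TCP orientation; "force": force on the tool from outside, world axes, zero at the start; "torque": the same for the moment, N m; "opening": opening from 0.0 (shut) to 1.0 (fully open); "gripper_force": force on a finger pad.
Only numpy, scipy, OpenCV 4.12 (cv2) and the standard library are available. Lean on these libraries where they do the work, as an engineer would, in place of code of your own. Each camera call takes 0.05 s, during which the arm holds its last target. There are 200 camera calls.

## Working session

There is one attempt and no reset: what is moved stays moved. The work goes in short steps, each a Python script; the robot and the scene stay as the last script left them, time stands still between calls to the robot, and variables do not carry over. Pictures are saved under pics/ and viewed, at most 10 in all, crops included, and the job is handed in when it is done.

```bash
mkdir -p pics
python3 - <<'E'
from workcell import ctrl, imaging
import cv2, pickle
d={}
for n in ("scene","side","wrist"):
    c=imaging.camera(n); d[n]=c
    cv2.imwrite(f"pics/{n}0.png",c["pixels"][:,:,::-1])
    print(n,c["fx"],c["cx"],c["cy"],c["eye"],c["orientation"])
pickle.dump(d,open("cams.pkl","wb"))
s=ctrl.observe();print(s["clock"],s["tcp_pos"],s["tcp_rot"],s["force"])
E
```

```text
scene 443.25174405174096 278.9184759629546 206.55373762822632 [1.24930127 0.01909525 1.15410966] [-1.87561078 -1.9159242   0.58054784]
side 505.9065012580322 284.49248670880826 208.65538079037157 [0.14010398 1.16236097 1.20861776] [-0.50230211  2.71532756 -1.18162788]
wrist 296.0732695494953 281.1453704038089 208.67139030786635 [0.57421326 0.07526981 0.38488212] [ 2.87362596e+00  6.36604350e-04 -3.31277809e-03]
0.15 [ 5.74634363e-01 -5.88529998e-06  2.13314939e-01] [-2.22079108e+00 -2.22075555e+00  1.46537983e-03] [-0.84779491  0.24778707 -0.23040688]
```

View pics/scene0.png

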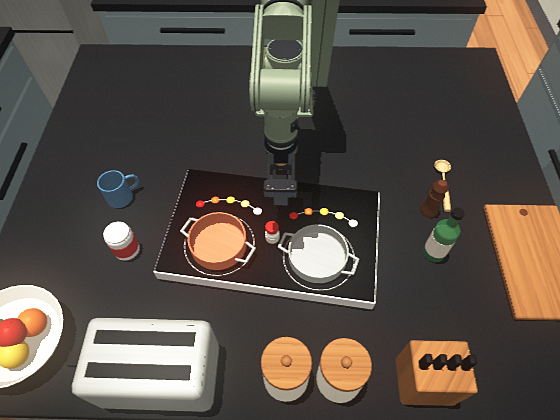

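View pics/wrist0.png

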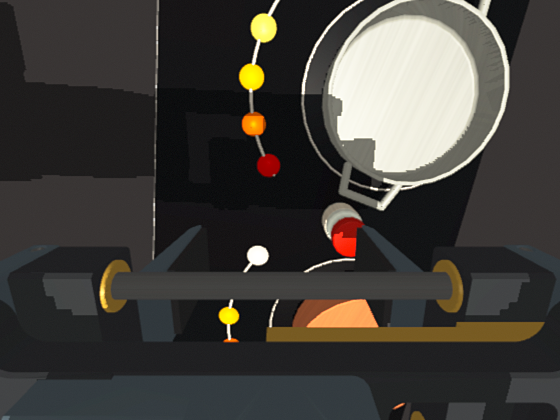

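The copper pot stands on the robot's right zone (scene px ~218,240), so the right row is the target: white at ~(257,211) and red at ~(200,204). The wrist view shows the left row and only the right row's white button (258,255) and yellow button (228,315). I'll enlarge the scene and side views.

Run:
```python
import cv2
a=cv2.imread("pics/scene0.png")[185:235,180:370]
cv2.imwrite("pics/scene_c.png",cv2.resize(a,None,fx=4,fy=4,interpolation=cv2.INTER_CUBIC))
```

```text
(no output)
```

View pics/scene_c.png

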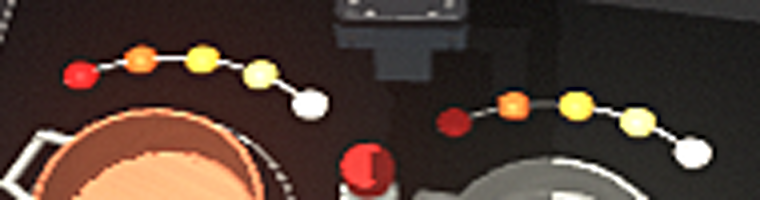

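View pics/side0.png

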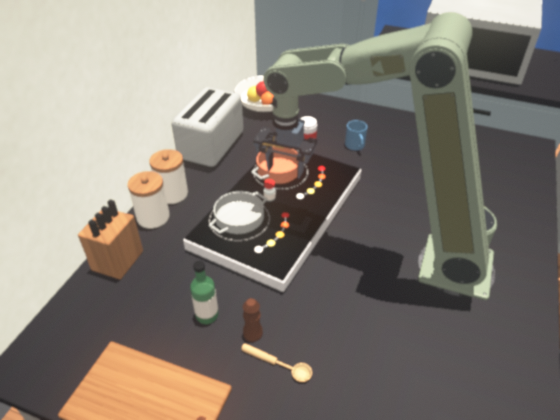

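The scene crop shows both rows clearly. The right row reads red (80,75), orange (141,59), amber (203,59), pale (261,74) and white (310,104) in crop px. In the side view the right row runs from white (300,196) to red (321,169). Next I'll fit the hob's x, y and yaw to all of these.

```bash
cat > hob.py <<'E'
import numpy as np, pickle
from scipy.spatial.transform import Rotation as R
from scipy.optimize import least_squares
def own(side):
    a=2*np.arcsin(.023/.150)*np.array([2,1,0,-1,-2])   # 46 mm chords, white (left) first
    zc=np.array([.07,.14 if side=="L" else -.14])
    return np.c_[zc[0]-.15*np.cos(a), zc[1]+.15*np.sin(a), np.full(5,.063)]
def world(p,o):
    return R.from_euler("z",p[2]).apply(o)+[p[0],p[1],0]
def proj(c,X):
    v=R.from_rotvec(c["orientation"]).inv().apply(X-np.array(c["eye"]))
    return np.c_[c["fx"]*v[:,0]/v[:,2]+c["cx"], c["fy"]*v[:,1]/v[:,2]+c["cy"]]
E
cat > fit.py <<'E'
from hob import *
d=pickle.load(open("cams.pkl","rb"))
sc=lambda a:(np.array(a)+.5)/4-.5+[180,185]
O=np.r_[own("L"),own("R")]
obs=[("scene",range(10),sc([(693,153),(638,122),(577,105),(514,106),(454,122),(310,104),(261,74),(203,59),(141,59),(80,75)])),
("side",range(10),np.array([(259,249),(271,243),(280,235),(285,225),(285,215),(300,196),(311,191),(318,184),(322,177),(321,169)])),
("wrist",[1,2,3,4,5,6],np.array([(263,28),(252,76),(254,124),(268,165),(258,255),(228,315)]))]
def res(p,sel=obs,k={"scene":2.7,"side":3,"wrist":1.2}):
    return np.concatenate([((proj(d[n],world(p,O[list(i)]))-u)*k[n]).ravel() for n,i,u in sel])
for sel in ([obs[0]],[obs[1]],[obs[2]],obs):
    f=least_squares(res,[.6,0,0],args=(sel,),loss="soft_l1"); print([s[0] for s in sel],f.x.round(4),"rms mm",np.sqrt(np.mean(res(f.x,sel)**2)).round(2))
print(world(f.x,O)[5:].round(4)); np.save("hob.npy",f.x)
E
python3 fit.py
```

```text
['scene'] [ 0.607  -0.0229 -0.1306] rms mm 0.26
['side'] [ 0.6006 -0.0192 -0.1274] rms mm 1.03
['wrist'] [ 0.6041 -0.0248 -0.1349] rms mm 10.94
['scene', 'side', 'wrist'] [ 0.6041 -0.0233 -0.131 ] rms mm 5.79
[[ 0.5452 -0.0693  0.063 ]
 [ 0.5195 -0.1075  0.063 ]
 [ 0.5065 -0.1516  0.063 ]
 [ 0.5076 -0.1976  0.063 ]
 [ 0.5225 -0.2411  0.063 ]]
```

In the wrist view, the right row's pale button is hidden behind the gripper bar, so (228,315) is actually amber. I'll correct that, shut the fingers, move above the row and check with the wrist camera.

```bash
sed -i 's/\[1,2,3,4,5,6\]/[1,2,3,4,5,7]/' fit.py; python3 fit.py
cat >> hob.py <<'E'
A=2*np.arcsin(.023/.150)*np.array([2,1,0,-1,-2])
def pose(p,a,z):   # TCP pose on the right arc at angle a, tool y along the tangent
    o=[.07-.15*np.cos(a),-.14+.15*np.sin(a),0]
    w=world(p,np.array([o]))[0]; w[2]=z
    psi=np.pi/2-a+p[2]
    r=R.from_euler("z",psi)*R.from_matrix([[0,1,0],[1,0,0],[0,0,-1]])
    return w,r.as_rotvec()
E
python3 - <<'E'
from hob import *
from workcell import ctrl,planner,imaging
import cv2
p=np.load("hob.npy")
for a in A: print(planner.inverse_kinematics(*pose(p,a,.0635)).round(2))
ctrl.gripper_to(0.0)
ctrl.move_ptp(*pose(p,A[2],.20))
c=imaging.camera("wrist"); pickle.dump(c,open("w1.pkl","wb")); cv2.imwrite("pics/w1.png",c["pixels"][:,:,::-1])
X=own("R"); print(proj(c,world(p,X)).round(1))
s=ctrl.observe();print(s["clock"],s["tcp_pos"],s["opening"],s["force"],s["q"])
E
```

```text
['scene'] [ 0.607  -0.0229 -0.1306] rms mm 0.26
['side'] [ 0.6006 -0.0192 -0.1274] rms mm 1.03
['wrist'] [ 0.6047 -0.0243 -0.1308] rms mm 0.78
['scene', 'side', 'wrist'] [ 0.6044 -0.0231 -0.1299] rms mm 2.1
[[ 0.5455 -0.0692  0.063 ]
 [ 0.5198 -0.1074  0.063 ]
 [ 0.5069 -0.1516  0.063 ]
 [ 0.508  -0.1976  0.063 ]
 [ 0.523  -0.241   0.063 ]]
[-0.15  0.42  1.83  0.    0.89 -0.97]
[-0.23  0.39  1.87 -0.    0.87 -1.36]
[-0.31  0.39  1.88 -0.    0.87 -1.75]
[-0.39  0.41  1.84 -0.    0.89 -2.14]
[-0.45  0.45  1.77  0.    0.92 -2.51]
[[359.5 224.7]
 [322.7 206.7]
 [280.5 200.3]
 [238.4 206.7]
 [201.6 224.7]]
3.1 [ 0.50710866 -0.15135311  0.20002635] 0.0011250517041493267 [0.24198956 0.09655172 0.09560269] [-3.11838144e-01  2.57304180e-01  1.69045948e+00  1.01849563e-04
  1.19369298e+00 -1.75276446e+00]
```

View pics/w1.png

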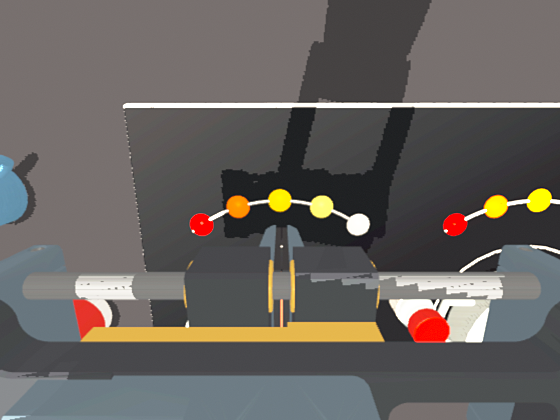

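The wrist view confirms the fit: buttons at (201,225), (238,207), (280,200), (321,207) and (358,225) all lie within about 1 px of the prediction. I'll soften the twist slightly so joint 6 stays clear of its limit. Then I'll press white, checking the force before sliding.

```bash
sed -i 's/psi=np.pi\/2-a+p/psi=np.pi\/2-.8*a+p/' hob.py
python3 - <<'E'
from hob import *
from workcell import ctrl
p=np.load("hob.npy")
ctrl.move_ptp(*pose(p,A[0],.11)); ctrl.wait(.3)
f0=ctrl.observe()["force"]; np.save("f0.npy",f0)
ctrl.movel(pose(p,A[0],.072)[0],rate=.05,max_force=5)
print(ctrl.movel(pose(p,A[0],.0632)[0],rate=.015,max_force=5)); ctrl.wait(.3)
s=ctrl.observe();print(s["clock"],s["tcp_pos"],s["force"]-np.array(f0),pose(p,A[0],.0632)[0])
E
```

```text
False
6.0167 [ 0.54555014 -0.06924434  0.06327714] [ 1.37382053 -0.88047361  2.07917626] [ 0.54545586 -0.06922846  0.0632    ]
```

Contact force is about 2 N at roughly 2.8 mm in, as expected. Now I'll slide along the row.

Run:
```python
from hob import *
from workcell import ctrl
import cv2
from workcell import imaging
p=np.load("hob.npy"); f0=np.load("f0.npy")
for i in range(1,5):
    for a in ((A[i-1]+A[i])/2,A[i]):
        st=ctrl.movel(*pose(p,a,.0632),rate=.03,max_force=8)
        if a==A[i]: ctrl.wait(.25)
        s=ctrl.observe(); print(i,st,round(s["clock"],2),np.round(s["tcp_pos"],4),np.round(s["force"]-f0,2))
        if st: raise SystemExit
for n in("scene","side"):
    cv2.imwrite(f"pics/{n}1.png",imaging.camera(n)["pixels"][:,:,::-1])
```

```text
1 False 6.93 [ 0.5311 -0.0873  0.0631] [1.55 0.42 0.5 ]
1 False 8.1 [ 0.52   -0.1075  0.0633] [ 2.17 -1.53  1.71]
2 False 9.02 [ 0.5115 -0.1289  0.0631] [ 1.04 -0.74  0.91]
2 False 10.18 [ 0.5071 -0.1517  0.0633] [ 0.89 -0.63  2.86]
3 False 11.1 [ 0.5055 -0.1745  0.0631] [1.5  1.32 0.96]
3 False 12.27 [ 0.5082 -0.1977  0.0633] [ 0.52 -0.    1.89]
4 False 13.18 [ 0.5136 -0.2197  0.063 ] [ 1.46 -0.51  0.89]
4 False 14.35 [ 0.5232 -0.2412  0.0634] [ 1.62 -0.89  1.49]
```

View pics/scene1.png

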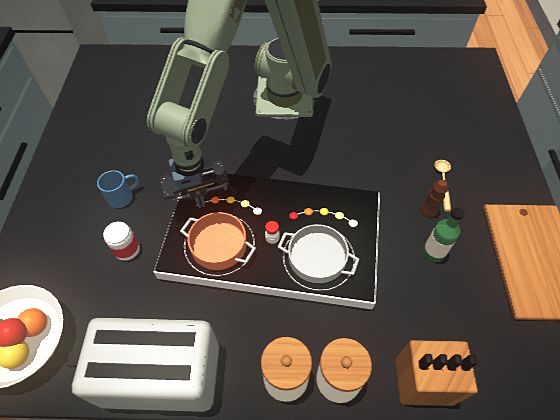

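The picture shows the gripper over the red button (~200,200). The pot (218,240), pan (318,252), jar (272,232), mug and can haven't moved. The force pattern rose over each button and eased between them, and red is held at about 1.5 N, 2.6 mm in.

```bash
python3 -c "
from workcell import ticket
print(ticket.job_done())"
```

```text
the job is handed in; nothing more can be done
None
```

I slid the shut fingertips along the copper pot's row (the right one) from white to red and handed the job in with the red button held about 2.6 mm down at about 1.5 N; nothing else looked moved in the last picture, and the judge's result was not shown.

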